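Move the hanging tote to the other hook

ROBOT

A 7-joint arm with a two-finger parallel gripper is mounted at the origin on the work surface. World frame = base frame: x ahead of the robot, y to its left, z up, the work surface at z = 0. Lengths are in m, angles in rad, forces in N, time in s.
With the tool pointing down it reaches from about 0.425 to 0.925 m from the base axis. Payload 6.8 kg.
Tool frame: the origin (TCP) lies at the very end of the fingers, on their centre line; the grasp point (between the pads) lies 19 mm behind it; z points along the fingers, y is the line along which they close (so a half turn about z gives the same grasp; the last joint's range is limited). The gripper opens to 85 mm and grips with 20 to 120 N. Pads are 22 mm wide; open, the fingers measure 114 mm over their backs; the gripper's body (76 mm by 85 mm) begins 54 mm behind the grasp point. The pads swing forward as they close: fully open they stand 13 mm farther back than shut.
Start: joints at [-1.241, 0.477, 0.022, 1.555, -0.011, 1.109, -0.083], TCP at [0.286, 0.611, 0.231] pointing down, gripper open.
Joint ranges: [-2.96, 2.96], [-0.34, 2.1], [-1.41, 1.46], [0.24, 2.44], [-1.37, 4.51], [0.17, 1.92], [-2.96, 2.96]. Speed limits (rad/s): [2.39, 2.39, 3.14, 3.14, 3.14, 3.14, 3.14].

INTERFACE

Orientations are given as a rotation vector (axis times angle).
In Python, from bench import get_obs, viewer, r gives the robot as it stands. The module is installed in compiled form; this text tells all that it offers.
- The arm moves only by the tool play_rows, never from a script. Its argument "commands" is a list that holds one entry, the list of rows, each a list of 5 numbers: the gripper's target within -1 to 1 (shut at 1, half-way at 0, fully open at -1), then the shift along the tool's x, y, z scaled (see below), then the turn about the tool's z scaled (see below). A call has 1 to 12 rows; each row is the pose to reach, as a shift and turn from the pose commanded when the call began, along the tool's axes at that moment; what a row does not reach only later rows make up. The controller multiplies each number of a shift by 0.2 m and each number of a turn by pi/2 rad. A row lasts 1/12 s, in which the tool goes at most 41.7 mm and 7.16 degrees, less where a joint would pass 70% of its speed; a pose out of reach is approached as far as the arm can. A call with a number of a shift or a turn outside -1 to 1 is refused whole. A call with a gripper value outside its range is refused whole. The fingers move at their own pace and stop on an object; "grip_force" is the grip in N (left out, the last holds). Time passes only in rows, so rows that repeat a pose let the fingers close. It gives the time, the measured TCP pose, the force, the opening and the grip force at its end, in the units of the state.
- get_obs(): the state, without advancing time (a new reading comes with each control period).
- viewer.grab_frame(name): name is "scene" or "top"; returns a dict with "pixels" (420x560x3 uint8, red, green, blue), "fovy" (degrees; the focal length in pixels is half the picture's height over the tangent of half this angle, whatever the lens; pixels are square), "cx", "cy" (the principal point, pixels), "distortion" ([k1, k2, p1, p2, k3] as OpenCV has them; the pictures are not rectified), "world_to_cam" (4x4, takes a point from world to camera coordinates). Camera axes: x right, y up, looking along -z (the intrinsics and any distortion apply to the point x, -y, -z); pixel columns grow to the right and rows downward; lengths in m; the calibration is good to about 2 mm. A picture is of the moment at which its call begins. There is no depth.
- r.hand_in(): hands the job in; it is judged then, once.
Trained networks look in a picture, given as the dict that the camera call returned (one of the last four; its "shot" number tells which), for a name from the list of things; names that differ only in an ending like _2 or _b are one class to them, and where a whole thing is asked for, a point or a joint stands for the part that bears it (a point fixed in the world has none). Each returns a list of dicts, best first, with "score" (0 to 1); they miss things now and then, are a little off and sometimes report something else, mostly with a low value. They report only what shows in the picture. A call takes as long as a camera call.
- viewer.trace(picture, thing): "pixels" (420x560 bool, what is visible of it) and "rect" ([left, top, right, bottom] in pixels, round what is visible of it).
The state is a dict: "clock": time; "joints": joint angles; "qvel": joint speeds; "tau": joint torques, N m; "tcp_pos": TCP position; "orientation": TCP orientation; "contact_force": force on the tool from outside, world axes, zero at the start; "moment": the same for the moment, N m; "grip_width": finger opening in m; "gripper_force": force on a finger pad.
Only numpy, scipy, OpenCV 4.12 (cv2) and the standard library are available. Lean on these libraries where they do the work, as an engineer would, in place of code of your own. Each camera call takes 0.05 s, during which the arm holds its last target. There are 200 camera calls.

TASK

The small plywood tote of wooden knobs hangs by its bar from one of two hook stands: unhook it and hang it on the empty one, without setting it down or spilling, keeping it level all the way. On the new hook rest the bar lightly on the arm and feel along for the slot, keep hold until the bar has dropped fully to the bottom of the slot, then let go and leave it hanging. Never press the tote against either stand with more than about 25 N, and leave the other things on the bench where they are.

Things in the scene. Friction and masses are not known exactly. Their poses are not given: they have to be found in the camera images.
- full_stand: Fixed grey hook stand carrying the tote at the start. Origin: on the bench under the axis of its 30 mm square post. Its arm (20 mm wide, 20 thick) reaches out along its -x at y = 0, flat top 205 mm up (post ends below), with a square slot across (along y), 16 mm wide, 8 deep, centred at x = -110 mm. The arm ends at x = -152; its last 10 mm rise as a lip 12 mm above the top. Base 100 x 120 x 12.
- empty_stand: The other fixed hook stand, empty at the start; same shape and axes, but its arm was clamped farther in or out by hand: the slot's centre lies anywhere from x = -128 to -92 mm and is not measured; lip and arm end (42 mm beyond it) shift too. The arm does not yield. From x = -80 mm to the post the top is always flat. The tote touches the post when its bar is nearer than 60 mm to the post axis.
- tote: Open plywood tote, 0.36 to 0.6 kg, 90 (x) x 180 (y) x 206 mm high. Origin: centre of its underside, z up. Tray sides 48 mm high; end boards at y = +-85 mm, 160 high. A 12 mm square bar runs along y between them, axis 145 mm above the underside; the hook arm passes over the tray, under the bar's middle. As it hangs at the start its x axis is the stand's. 
- tote_grip (a point): Grip point: in the wooden grip block that sits above the middle of the bar, 42 mm above the bar's axis. The block is 24 mm (x) x 60 mm (y) x 46 mm high, from 15 to 61 mm above the bar's axis; held across its 24 mm it cannot pitch in the fingers. Axes as the tote's.
- tote_bar (a point): Middle of the square wooden bar, on its axis. It is 203 mm above the bench when the bar lies at the bottom of a slot and 211 mm when it lies on the arm's flat top.
- knob1_mid (a point): Turned wooden knob, 34 mm wide, 34 mm high, 35 g, standing loose in the tote; this is its centre.
- knob2_mid (a point): A second such knob in the tote; its centre.
- glue: Bystander: white glue bottle, 60 mm wide, 150 mm high, on the bench. Origin: centre of its underside.
- offcut: Bystander: wood offcut lying flat, 70 x 140 x 25 mm. Origin: centre of its underside.
- jar: Bystander: white cup, 64 mm wide, 75 mm high. Origin: centre of its underside.

How it is judged:
On the way, in this order (a step that is already met when the one before it is completed fails the run):
1. the tote is unhooked and clear in front of the first hook (x of tote_bar in the frame of full_stand below -0.165 m and contact force between tote and full_stand below 0.1 N), for 0.1 s.
2. still held, the tote's bar rests at the bottom of the other hook's slot (z of tote_bar in the frame of empty_stand between 0.198 and 0.2075 m and x of tote_bar in the frame of empty_stand between -0.14 and -0.08 m and y of tote_bar in the frame of empty_stand between -0.03 and 0.03 m and contact force between tote and empty_stand above 0.5 N and contact force between the fingers and tote above 1 N), for 0.1 s.
At the end, for the whole second after the job is handed in: the tote hangs on the second hook alone, at rest, bar at the slot's bottom (axis at most 4.5 mm above seated height, 80 to 140 mm from the post axis, within 30 mm of the arm's middle), level within 0.12 rad, square to the arm within 0.25 rad, both knobs inside (z of tote_bar in the frame of empty_stand between 0.198 and 0.2075 m and x of tote_bar in the frame of empty_stand between -0.14 and -0.08 m and y of tote_bar in the frame of empty_stand between -0.03 and 0.03 m and contact force between tote and empty_stand above 2 N and contact force between tote and full_stand below 0.1 N and angle between tote's own z axis and vertical below 0.12 rad and angle between the y axis of tote and the y axis of empty_stand, either way round below 0.25 rad and linear speed of tote below 0.03 m/s and angular speed of tote below 0.3 rad/s and x of knob1_mid in the frame of tote between -0.045 and 0.045 m and y of knob1_mid in the frame of tote between -0.09 and 0.09 m and z of knob1_mid in the frame of tote between 0 and 0.06 m and x of knob2_mid in the frame of tote between -0.045 and 0.045 m and y of knob2_mid in the frame of tote between -0.09 and 0.09 m and z of knob2_mid in the frame of tote between 0 and 0.06 m); the robot touches nothing.
It fails at once if the tote is tipped more than 0.2 rad (11 degrees) (angle between tote's own z axis and vertical above 0.2 rad).
It fails at once if the tote is set down or lowered far below the hooks (bar under 180 mm) (height (world z) of tote_bar below 0.18 m).
It fails at once if the tote is pressed against a stand with more than 28 N (contact force between tote and empty_stand above 28 N or contact force between tote and full_stand above 28 N).
It fails at once if a bystander is moved more than 20 mm (distance of any of glue, offcut, jar from where it was at the start of the episode above 0.02 m).
It also fails if it takes over 72 s, if anything falls off the work surface, if the arm or the gripper's body presses on something with over 40 N, if the wrist force passes 120 N, or if a joint passes its speed limit or range.

## Working session

There is one attempt and no reset: what is moved stays moved. The work goes in short steps, Python scripts to look and compute and a tool call to move; the robot and the scene stay as the last step left them, time stands still between calls to the robot, and variables do not carry over. Pictures are saved under pics/ and viewed, at most 10 in all, crops included, and the job is handed in when it is done.

Besides the shell and the picture viewer there is one more tool, called after "Emit:" by a JSON object that holds its "fn" and its "kwargs". play_rows: Moves the arm, as the interface text tells. Shifts and turns lie within -1 to 1; 1 stands for 0.2 m of shift or pi/2 rad of turn. Its arguments: {"type":"object","properties":{"commands":{"type":"array","items":{"type":"array","items":{"type":"array","items":{"type":"number","minimum":-1,"maximum":1}}}},"grip_force":{"type":"number"}},"required":["commands"]}

```bash
mkdir -p pics
cat > h.py <<'E'
import numpy as np, cv2
from bench import get_obs, viewer, r
from scipy.spatial.transform import Rotation as R
def cam(f):
    H=f["pixels"].shape[0]; fl=H/2/np.tan(np.radians(f["fovy"])/2)
    K=np.array([[fl,0,f["cx"]],[0,fl,f["cy"]],[0,0,1.]]); M=np.diag([1,-1,-1,1.])@np.array(f["world_to_cam"])
    return K,np.array(f["distortion"],float),M
def proj(f,P):
    K,d,M=cam(f); return cv2.projectPoints(np.array(P,float).reshape(-1,3),cv2.Rodrigues(M[:3,:3])[0],M[:3,3],K,d)[0][:,0]
def onz(f,uv,z):
    K,d,M=cam(f); n=cv2.undistortPoints(np.array(uv,float).reshape(-1,1,2),K,d)[:,0]
    D=np.c_[n,np.ones(len(n))]@M[:3,:3]; C=-M[:3,:3].T@M[:3,3]
    return C+D*((z-C[2])/D[:,2])[:,None]
E
python3 - <<'E'
from h import *
o=get_obs();print({k:np.round(v,3) for k,v in o.items()}, R.from_rotvec(o["orientation"]).as_matrix().round(3))
for n in("scene","top"):
    f=viewer.grab_frame(n);cv2.imwrite(f"pics/{n}0.png",f["pixels"][...,::-1]);K,d,M=cam(f);print(n,(-M[:3,:3].T@M[:3,3]).round(3),K[0,0])
    for t in("full_stand","empty_stand","tote","tote_grip","tote_bar","glue","offcut","jar"):
        for q in viewer.trace(f,t)[:3]:
            m=q["pixels"];ys,xs=np.nonzero(m);print(t,round(q["score"],2),q["rect"],m.sum(),xs.mean().round(),ys.mean().round())
E
```

```text
{'clock': np.float64(0.0), 'joints': array([-1.241,  0.478,  0.022,  1.556, -0.011,  1.109, -0.083]), 'qvel': array([-0.   ,  0.001, -0.   ,  0.001, -0.   , -0.   ,  0.001]), 'tau': array([ 0.0000e+00, -5.9647e+01,  1.6080e+00, -2.8119e+01,  1.3000e-02,
        1.0000e-02,  0.0000e+00]), 'tcp_pos': array([0.286, 0.611, 0.23 ]), 'orientation': array([-6.820e-01, -3.066e+00,  3.000e-03]), 'contact_force': array([-0.435,  0.134,  1.179]), 'moment': array([0.044, 0.077, 0.014]), 'gripper_force': np.float64(0.0), 'grip_width': np.float64(0.085)} [[-0.906  0.424 -0.001]
 [ 0.424  0.906 -0.002]
 [-0.    -0.002 -1.   ]]
scene [1.043 0.742 0.848] 499.19192593504295
full_stand 0.81 [248.4, 217.8, 356.9, 337.1] 4018 287.0 283.0
full_stand 0.46 [297.5, 197.1, 375.2, 318.2] 5223 336.0 258.0
empty_stand 0.91 [191.3, 122.2, 270.5, 232.0] 2645 223.0 182.0
tote 0.87 [300.2, 190.6, 372.5, 317.1] 5090 336.0 258.0
tote_grip 0.73 [298.0, 193.2, 374.9, 320.4] 5179 336.0 258.0
tote_bar 0.98 [296.5, 194.1, 374.9, 316.4] 5108 336.0 258.0
glue 0.94 [342.6, 342.1, 380.2, 405.7] 1707 359.0 376.0
glue 0.64 [297.5, 194.3, 374.1, 316.3] 4998 336.0 258.0
offcut 0.78 [293.8, 199.6, 310.8, 221.7] 219 303.0 213.0
jar 0.78 [183.0, 260.3, 206.3, 300.2] 1010 194.0 278.0
top [0.476 0.054 1.394] 536.2254965912097
full_stand 0.87 [209.5, 170.1, 263.7, 255.0] 2137 234.0 201.0
empty_stand 0.98 [351.6, 185.8, 401.7, 271.5] 2199 379.0 216.0
tote 0.76 [177.4, 215.0, 265.0, 265.8] 2571 220.0 238.0
tote_grip 0.69 [228.0, 241.5, 242.1, 248.7] 105 234.0 247.0
tote_grip 0.64 [177.6, 216.1, 262.2, 263.1] 2636 221.0 238.0
tote_bar 0.96 [179.0, 213.3, 259.9, 265.9] 2667 221.0 239.0
glue 0.91 [123.1, 191.1, 155.5, 218.2] 601 139.0 204.0
offcut 0.72 [278.0, 271.7, 337.9, 320.8] 1571 309.0 295.0
offcut 0.19 [180.5, 216.0, 261.8, 264.9] 2522 220.0 238.0
jar 0.68 [280.0, 128.7, 302.3, 154.5] 553 290.0 143.0
```

View pics/scene0.png

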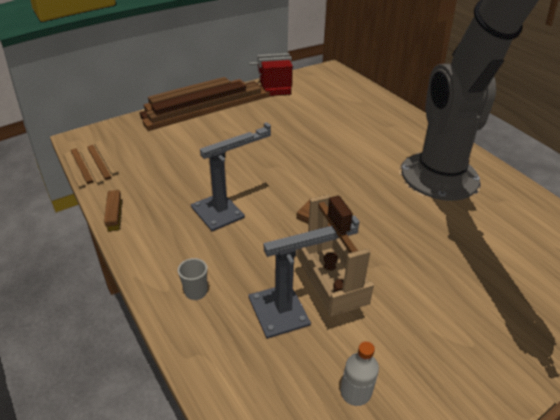

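View pics/top0.png

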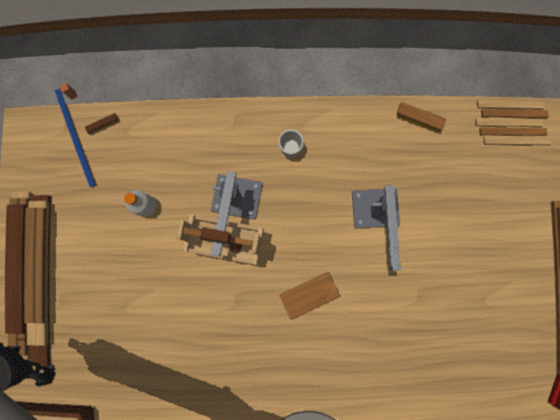

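The scene picture shows the full stand (base near 280,310, arm to 357,230) with the tote, and the empty stand (base 217,210, arm tip 268,130). In the top picture, the tote's block is near (214,236). The empty arm runs from (390,187) to (396,270), and the offcut lies between the two stands, nearer to the robot.

```bash
cat > fit.py <<'E'
from h import *
from scipy.optimize import differential_evolution, minimize
S=3
def box(x0,x1,y0,y1,z0,z1): return np.array([[x,y,z] for x in(x0,x1) for y in(y0,y1) for z in(z0,z1)])
def stand(s,b): # s: slot centre x ; b: arm rear
    return [box(-.05,.05,-.06,.06,0,.012),box(-.015,.015,-.015,.015,0,.185),box(s-.042,b,-.01,.01,.185,.205),box(s-.042,s-.032,-.01,.01,.185,.217)]
def tf(p,P): c,s=np.cos(p[2]),np.sin(p[2]); return P@np.array([[c,s,0],[-s,c,0],[0,0,1]])+[p[0],p[1],0]
def mask(f,p,bs):
    m=np.zeros((420*S,560*S),np.uint8)
    for b in bs:
        u=(proj(f,tf(p,b))+.5)*S
        cv2.fillConvexPoly(m,cv2.convexHull(u.round().astype(np.int32)),1)
    return m
def cost(fs,ms,ig,p,bs):
    c=0
    for f,m,g in zip(fs,ms,ig):
        k=mask(f,p,bs)&~g; c+=1-(k&m).sum()/max(1,(k|m).sum())
    return c
E
python3 - <<'E'
from fit import *
fs=[viewer.grab_frame(n) for n in("scene","top")]
up=lambda m:cv2.resize(m.astype(np.uint8),None,fx=S,fy=S,interpolation=cv2.INTER_LINEAR if 0 else cv2.INTER_NEAREST)
tr=lambda f,t:up(viewer.trace(f,t)[0]["pixels"])
tote=[cv2.dilate(tr(f,"tote"),np.ones((5,5))) for f in fs]
for t,uv in(("full_stand",(237,197)),("empty_stand",(374,208))):
    ms=[tr(f,t) for f in fs]; ig=tote if t[0]=="f" else [x*0 for x in tote]
    ms=[m&~g&1 for m,g in zip(ms,ig)]; ig=[(g>0).astype(np.uint8) for g in ig]
    c0=onz(fs[1],[uv],.012)[0]; print(t,c0.round(3))
    fun=lambda q:cost(fs,ms,ig,q[:3],stand(-.11 if t[0]=="f" else q[3],q[4]))
    q=differential_evolution(fun,[(c0[0]-.03,c0[0]+.03),(c0[1]-.03,c0[1]+.03),(-.6,.6),(-.13,-.09),(.01,.06)],seed=1,maxiter=60,popsize=10,polish=False)
    print(q.x.round(4),q.fun)
    for f,m in zip(fs,ms): print(cost([f],[m],[ig[0]*0] if t[0]=="e" else [ig[fs.index(f)] if 0 else ig[0 if f is fs[0] else 1]],q.x[:3],stand(-.11 if t[0]=="f" else q.x[3],q.x[4])))
    bs=stand(-.11 if t[0]=="f" else q.x[3],q.x[4]); 
    for n,f in zip("st",fs):
        fn=f"pics/ov_{n}.png"; im=cv2.imread(fn) if t[0]=="e" else cv2.resize(f["pixels"][...,::-1],None,fx=S,fy=S,interpolation=cv2.INTER_CUBIC)
        cs=cv2.findContours(mask(f,q.x[:3],bs),0,2)[0]; cv2.drawContours(im,cs,-1,(0,255,0),1)
        if t[0]=="f": 
            g=tf(q.x[:3],np.array([[-.11,0,.245],[-.11,.085,.2],[-.11,-.085,.2]])); print("grip",g[0].round(4))
            for u in (proj(f,tf(q.x[:3],box(-.122,-.098,-.03,.03,.218,.264)))+.5)*S: cv2.circle(im,tuple(int(v) for v in u),2,(0,0,255),-1)
        cv2.imwrite(fn,im)
a=cv2.imread("pics/ov_t.png")[160*S:285*S,170*S:420*S]; b=cv2.imread("pics/ov_s.png")[110*S:350*S,170*S:400*S]
cv2.imwrite("pics/ov1.png",a);cv2.imwrite("pics/ov2.png",cv2.resize(b,(575,600)))
E
```

```text
full_stand [0.672 0.171 0.012]
[ 0.6741  0.174  -0.2083 -0.121   0.0311] 0.17908657054690147
0.11876714117800702
0.06031942936889445
grip [0.5664 0.1968 0.245 ]
grip [0.5664 0.1968 0.245 ]
empty_stand [ 0.637 -0.186  0.012]
[ 0.6369 -0.1898  0.0439 -0.1184  0.0282] 0.18000750717509562
0.13086129838648586
0.04914620878860976
```

View pics/ov1.png

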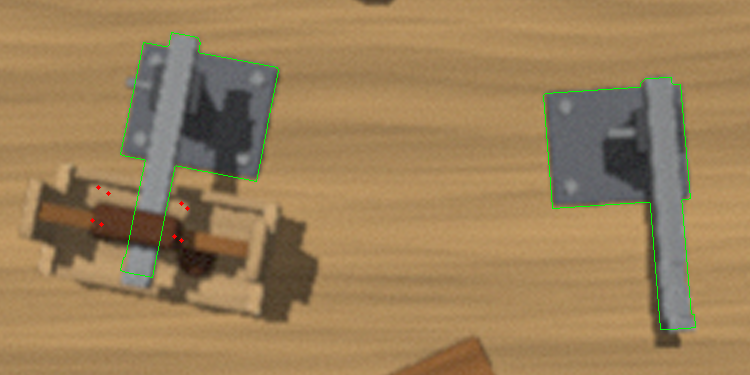

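View pics/ov2.png

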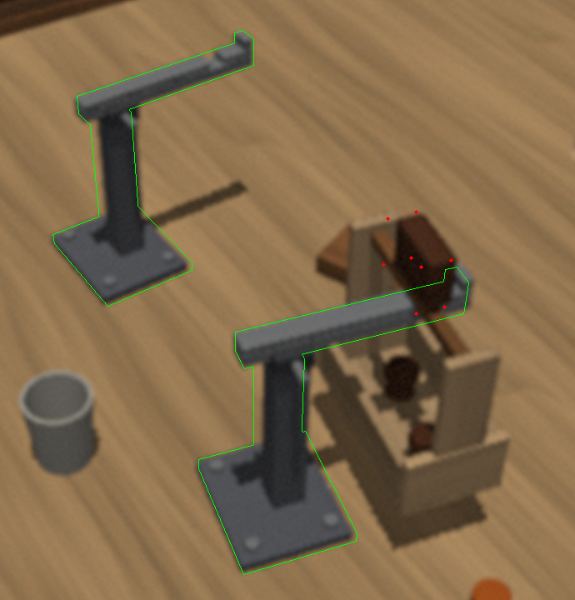

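```bash
sed -i 's/def stand(s,b):/def stand(s,b,o=0):/; s/box(-.05,.05,-.06,.06,0,.012)/box(o-.05,o+.05,-.06,.06,0,.012)/' fit.py
python3 - <<'E'
from fit import *
fs=[viewer.grab_frame(n) for n in("scene","top")]
up=lambda m:cv2.resize(m.astype(np.uint8),None,fx=S,fy=S,interpolation=cv2.INTER_NEAREST)
tr=lambda f,t:up(viewer.trace(f,t)[0]["pixels"])
ims=[cv2.resize(f["pixels"][...,::-1],None,fx=S,fy=S,interpolation=cv2.INTER_CUBIC) for f in fs]
me=[tr(f,"empty_stand") for f in fs]; mf=[tr(f,"full_stand") for f in fs]
ig=[((cv2.dilate(tr(f,"tote"),np.ones((5,5)))>0)&(m==0)).astype(np.uint8) for f,m in zip(fs,mf)]
z=[x*0 for x in ig]
# q: full x,y,yaw, empty x,y,yaw,slot, rear, baseoff
ff=lambda q:cost(fs,mf,ig,q[:3],stand(-.11,q[7],q[8]))
fe=lambda q:cost(fs,me,z,q[3:6],stand(q[6],q[7]-.11-q[6]+ .11*2+q[6]*2 if 0 else q[7]+.11+q[6],q[8]))
q=differential_evolution(lambda q:ff(q)+fe(q),[(.64,.7),(.15,.2),(-.35,-.1),(.61,.67),(-.21,-.16),(-.05,.15),(-.13,-.09),(.005,.06),(-.005,.03)],seed=1,maxiter=120,popsize=8,polish=False).x
print(q.round(4),ff(q),fe(q)); np.save("q.npy",q)
P=tf(q[:3],np.array([[-.11,0,.245]]));print("grip",P.round(4))
for im,f in zip(ims,fs):
    for p,b in((q[:3],stand(-.11,q[7],q[8])),(q[3:6],stand(q[6],q[7]+.11+q[6],q[8]))):
        for k in b: cv2.drawContours(im,cv2.findContours(mask(f,p,[k]),0,2)[0],-1,(0,255,0),1)
    cv2.drawContours(im,cv2.findContours(mask(f,q[:3],[box(-.122,-.098,-.03,.03,.218,.264)]),0,2)[0],-1,(0,0,255),1)
a=ims[1][160*S:285*S,170*S:420*S]; b=cv2.resize(ims[0][110*S:350*S,170*S:400*S],(400,417)); o=np.zeros((600,800,3),np.uint8)
b=b[:,:]; a=cv2.resize(a,(400,200)); o[:417,:400]=b; o[:200,400:]=a
c=ims[1][200*S:270*S,170*S:270*S]; o[210:490,400:]=cv2.resize(c,(400,280)); cv2.imwrite("pics/ov3.png",o)
E
```

```text
[ 0.6669  0.1746 -0.2118  0.6308 -0.1907  0.0372 -0.113   0.0386  0.0074] 0.14227207647234352 0.12917019268368424
grip [[0.5593 0.1977 0.245 ]]
```

View pics/ov3.png

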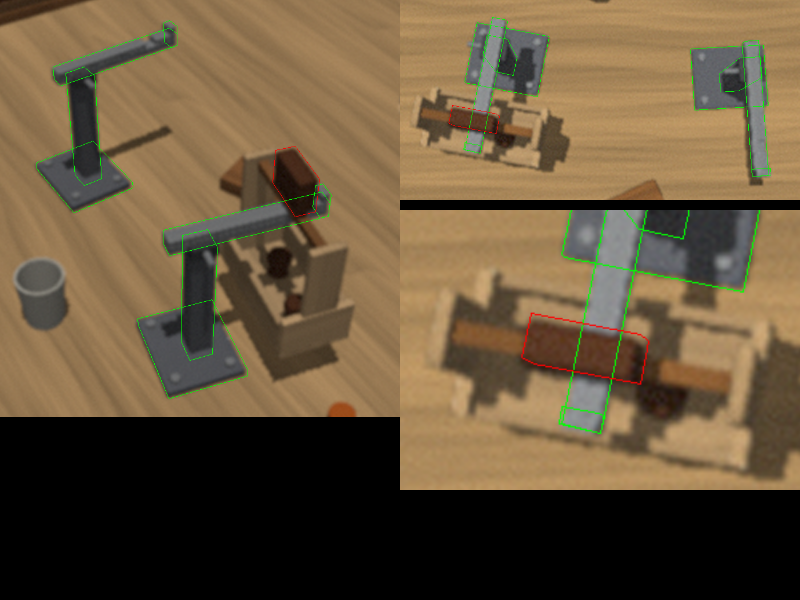

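The shared-offset fit lies on both stands. The red block outline, near (585,345) in the picture, covers the real block to within about 2 mm. So the grip point is about (0.559, 0.198, 0.245) with yaw -0.212, and the empty slot is about (0.518, -0.195). I'm moving to above the tote now.

Emit:
{"fn": "play_rows", "kwargs": {"commands": [[[-1, -0.15, -0.1, -0.1, 0.1], [-1, -0.3, -0.2, -0.25, 0.15], [-1, -0.5, -0.3, -0.4, 0.2], [-1, -0.65, -0.4, -0.5, 0.25], [-1, -0.8, -0.5, -0.5, 0.28], [-1, -0.95, -0.6, -0.5, 0.3], [-1, -1, -0.62, -0.5, 0.3], [-1, -1, -0.62, -0.5, 0.3]]], "grip_force": 60}}

```text
clock: 2.37
tcp_pos: [0.4187, 0.4094, 0.3324]
orientation: [1.39, 2.815, 0.001]
contact_force: [0.7, 0.5, 1.0]
grip_width: 0.0854
gripper_force: 0.0
```

```bash
cat >> h.py <<'E'
def go(x,y,z,az):
    """scaled row to bring the TCP to x,y,z with tool y at azimuth az (deg)"""
    o=get_obs();M=R.from_rotvec(o["orientation"]).as_matrix();d=M.T@(np.array([x,y,z])-o["tcp_pos"])
    a=np.degrees(np.arctan2(M[1,1],M[0,1]));t=-(az-a)
    print("clk",round(o["clock"],2),"tcp",o["tcp_pos"].round(4),"az",a.round(2),"tilt",np.degrees(np.arccos(-M[2,2])).round(2),"F",np.round(o["contact_force"],1),"w",round(o["grip_width"],4),"| row",(d/.2).round(4),round(t/90,4))
E
python3 -c "
from h import *
go(.5593,.1977,.32,-12.1)"
```

```text
clk 2.37 tcp [0.4187 0.4094 0.3324] az 37.42 tilt 0.14 F [0.7 0.5 1. ] w 0.0854 | row [-1.2675 -0.0851  0.0639] 0.5502
```

Emit:
{"fn": "play_rows", "kwargs": {"commands": [[[-1, -0.15, 0, 0, 0.05], [-1, -0.35, -0.02, 0, 0.1], [-1, -0.55, -0.04, 0, 0.18], [-1, -0.75, -0.05, 0, 0.25], [-1, -0.9, -0.06, 0, 0.32], [-1, -0.98, -0.07, 0, 0.4], [-1, -1, -0.07, 0, 0.46], [-1, -1, -0.07, 0, 0.52], [-1, -1, -0.07, 0, 0.55], [-1, -1, -0.07, 0, 0.55]]]}}

```text
clock: 3.2
tcp_pos: [0.5262, 0.2491, 0.3311]
orientation: [-2.434, -1.986, 0.0]
contact_force: [0.0, 0.0, 0.1]
grip_width: 0.0854
gripper_force: 0.0
```

```bash
python3 -c "
from h import *
go(.5593,.1977,.30,-12.1)"
```

```text
clk 3.2 tcp [0.5262 0.2491 0.3311] az -11.59 tilt 0.03 F [0.  0.  0.1] w 0.0854 | row [-0.2186  0.214   0.1552] 0.0057
```

Emit:
{"fn": "play_rows", "kwargs": {"commands": [[[-1, -0.1, 0.1, 0, 0.006], [-1, -0.2, 0.2, 0, 0.006], [-1, -0.219, 0.214, 0.08, 0.006], [-1, -0.219, 0.214, 0.2, 0.006], [-1, -0.219, 0.214, 0.3, 0.006], [-1, -0.219, 0.214, 0.3, 0.006], [-1, -0.219, 0.214, 0.3, 0.006]]]}}

```text
clock: 3.78
tcp_pos: [0.559, 0.1972, 0.2707]
orientation: [-2.441, -1.977, 0.003]
contact_force: [0.6, 0.4, -0.2]
grip_width: 0.0855
gripper_force: 0.0
```

Run:
```python
from h import *
go(.5593,.1977,.228,-12.1)
f=viewer.grab_frame("scene");cv2.imwrite("pics/s2.png",cv2.resize(f["pixels"][150:330,230:430,::-1],None,fx=3,fy=3,interpolation=cv2.INTER_CUBIC))
```

```text
clk 3.78 tcp [0.559  0.1972 0.2707] az -11.98 tilt 0.12 F [ 0.6  0.4 -0.2] w 0.0855 | row [0.0033 0.0015 0.2134] 0.0013
```

View pics/s2.png

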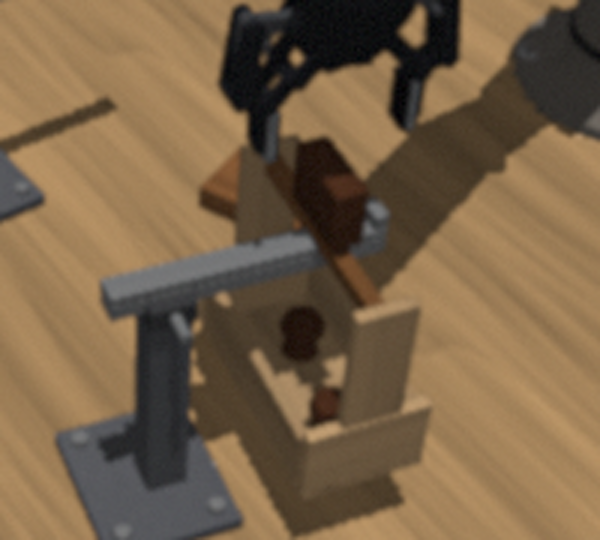

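The fingers straddle the block: the left finger is at (262,140), the right at (405,110) and the block at (330,195). I'll descend, then close softly.

Emit:
{"fn": "play_rows", "kwargs": {"commands": [[[-1, 0.003, 0.002, 0.06, 0], [-1, 0.003, 0.002, 0.12, 0], [-1, 0.003, 0.002, 0.18, 0], [-1, 0.003, 0.002, 0.215, 0], [-1, 0.003, 0.002, 0.215, 0], [-1, 0.003, 0.002, 0.215, 0]]], "grip_force": 20}}

```text
clock: 4.33
tcp_pos: [0.5599, 0.1967, 0.2276]
orientation: [-2.444, -1.974, 0.002]
contact_force: [0.4, 0.6, 0.3]
grip_width: 0.0854
gripper_force: 0.0
```

Emit:
{"fn": "play_rows", "kwargs": {"commands": [[[0, 0, 0, 0, 0], [0.2, 0, 0, 0, 0], [0.3, 0, 0, 0, 0], [0.4, 0, 0, 0, 0], [0.5, 0, 0, 0, 0], [0.6, 0, 0, 0, 0], [0.7, 0, 0, 0, 0], [0.8, 0, 0, 0, 0], [1, 0, 0, 0, 0], [1, 0, 0, 0, 0], [1, 0, 0, 0, 0], [1, 0, 0, 0, 0]]]}}

```text
clock: 5.33
tcp_pos: [0.56, 0.1971, 0.2285]
orientation: [-2.443, -1.974, 0.0]
contact_force: [-3.7, 0.3, 5.7]
grip_width: 0.0235
gripper_force: 21.0
```

```bash
python3 -c "
from h import *
go(.5593,.1977,.228,-12.1);print(get_obs()['gripper_force'],get_obs()['moment'])"
```

```text
clk 5.33 tcp [0.56   0.1971 0.2285] az -12.11 tilt 0.04 F [-3.7  0.3  5.7] w 0.0235 | row [ 0.0021 -0.0039  0.0027] -0.0001
21.00600242614746 [0.18563783 0.96310747 0.01019734]
```

Emit:
{"fn": "play_rows", "kwargs": {"commands": [[[1, 0, -0.003, -0.005, 0], [1, 0, -0.005, -0.01, 0], [1, 0, -0.005, -0.02, 0], [1, 0, -0.005, -0.035, 0], [1, 0, -0.005, -0.05, 0], [1, 0, -0.005, -0.05, 0]]], "grip_force": 70}}

```text
clock: 5.83
tcp_pos: [0.5597, 0.197, 0.2388]
orientation: [2.444, 1.974, 0.001]
contact_force: [-0.2, -1.2, -5.1]
grip_width: 0.0232
gripper_force: 68.8
```

```bash
python3 -c "
from h import *
go(.5593,.1977,.268,-12.1);print(get_obs()['gripper_force'],get_obs()['moment'])"
```

```text
clk 5.83 tcp [0.5597 0.197  0.2388] az -12.13 tilt 0.05 F [-0.2 -1.2 -5.1] w 0.0232 | row [ 0.0029 -0.0024 -0.1458] -0.0004
68.77392411231995 [ 0.01630384 -0.04576819  0.0501022 ]
```

Emit:
{"fn": "play_rows", "kwargs": {"commands": [[[1, 0, 0, -0.02, 0], [1, 0, 0, -0.05, 0], [1, 0, 0, -0.09, 0], [1, 0, 0, -0.13, 0], [1, 0, 0, -0.155, 0], [1, 0, 0, -0.16, 0], [1, 0, 0, -0.16, 0]]]}}

```text
clock: 6.42
tcp_pos: [0.5596, 0.1972, 0.271]
orientation: [2.443, 1.974, 0.002]
contact_force: [1.1, -0.9, -5.2]
grip_width: 0.0232
gripper_force: 68.9
```

Emit:
{"fn": "play_rows", "kwargs": {"commands": [[[1, 0, -0.02, 0, 0], [1, 0, -0.06, 0, 0], [1, 0, -0.11, 0, 0], [1, 0, -0.17, 0, 0], [1, 0, -0.23, 0, 0], [1, 0, -0.29, 0, 0], [1, 0, -0.35, 0, 0], [1, 0, -0.4, 0, 0], [1, 0, -0.44, 0, 0], [1, 0, -0.47, 0, 0], [1, 0, -0.48, 0, 0], [1, 0, -0.48, 0, 0]]]}}

```text
clock: 7.42
tcp_pos: [0.4651, 0.2175, 0.2704]
orientation: [-2.443, -1.975, -0.001]
contact_force: [-0.7, 0.7, -5.5]
grip_width: 0.023
gripper_force: 69.0
```

```bash
python3 -c "
from h import *
go(.438,0.03,.273,-5);go(.438,-.198,.273,2.1);print(get_obs()['moment'])"
```

```text
clk 7.42 tcp [0.4651 0.2175 0.2704] az -12.1 tilt 0.02 F [-0.7  0.7 -5.5] w 0.023 | row [-0.9449  0.064  -0.0132] -0.0789
clk 7.42 tcp [0.4651 0.2175 0.2704] az -12.1 tilt 0.02 F [-0.7  0.7 -5.5] w 0.023 | row [-2.0596  0.3029 -0.0136] -0.1577
[ 0.00267571  0.01701697 -0.01683272]
```

Emit:
{"fn": "play_rows", "kwargs": {"commands": [[[1, -0.03, 0.002, 0, 0], [1, -0.1, 0.006, 0, -0.01], [1, -0.2, 0.012, 0, -0.02], [1, -0.31, 0.02, 0, -0.03], [1, -0.42, 0.028, 0, -0.04], [1, -0.53, 0.036, 0, -0.05], [1, -0.64, 0.044, 0, -0.06], [1, -0.74, 0.05, 0, -0.07], [1, -0.83, 0.056, 0, -0.078], [1, -0.9, 0.06, 0, -0.08], [1, -0.94, 0.064, 0, -0.08], [1, -0.945, 0.064, 0, -0.08]]]}}

```text
clock: 8.42
tcp_pos: [0.4382, 0.0275, 0.2704]
orientation: [2.319, 2.119, 0.0]
contact_force: [-0.2, 1.0, -4.9]
grip_width: 0.0232
gripper_force: 69.1
```

```bash
python3 -c "
from h import *
go(.436,-.14,.273,0);go(.436,-.198,.273,2.1)"
```

```text
clk 8.42 tcp [0.4382 0.0275 0.2704] az -5.15 tilt 0.02 F [-0.2  1.  -4.9] w 0.0232 | row [-0.8351  0.064  -0.0128] -0.0572
clk 8.42 tcp [0.4382 0.0275 0.2704] az -5.15 tilt 0.02 F [-0.2  1.  -4.9] w 0.0232 | row [-1.1239  0.09   -0.0127] -0.0805
```

Emit:
{"fn": "play_rows", "kwargs": {"commands": [[[1, -0.03, 0.002, 0, 0], [1, -0.1, 0.008, 0, -0.01], [1, -0.2, 0.016, 0, -0.02], [1, -0.31, 0.024, 0, -0.03], [1, -0.42, 0.033, 0, -0.04], [1, -0.53, 0.042, 0, -0.05], [1, -0.64, 0.05, 0, -0.06], [1, -0.74, 0.058, 0, -0.07], [1, -0.83, 0.066, 0, -0.08], [1, -0.91, 0.073, 0, -0.08], [1, -0.97, 0.078, 0, -0.08], [1, -1, 0.08, 0, -0.08]]]}}

```text
clock: 9.42
tcp_pos: [0.4374, -0.1721, 0.2705]
orientation: [2.177, 2.263, -0.001]
contact_force: [-0.7, 0.1, -4.9]
grip_width: 0.0232
gripper_force: 69.0
```

Run:
```python
from fit import *
go(.436,-.198,.273,2.1)
q=np.load("q.npy"); p=q[3:6]
f=viewer.grab_frame("top"); im=cv2.resize(f["pixels"][...,::-1],None,fx=S,fy=S,interpolation=cv2.INTER_CUBIC)
for k in stand(q[6],q[7]+.11+q[6],q[8]): cv2.drawContours(im,cv2.findContours(mask(f,p,[k]),0,2)[0],-1,(0,255,0),1)
g=viewer.grab_frame("scene"); a=cv2.resize(g["pixels"][90:270,170:360,::-1],(396,375),interpolation=cv2.INTER_CUBIC)
o=np.zeros((600,800,3),np.uint8);o[:375,:396]=a;b=im[180*S:330*S,320*S:460*S];o[:429,400:]=cv2.resize(b,(400,429));cv2.imwrite("pics/p4.png",o)
s=q[6];print("slot TCP targets at slot-12,slot,slot+12..", [tf(p,np.array([[x,0,0]]))[0,:2].round(4).tolist() for x in(-.19,s,s+.025)])
```

```text
clk 9.42 tcp [ 0.4374 -0.1721  0.2705] az 2.23 tilt 0.06 F [-0.7  0.1 -4.9] w 0.0232 | row [-0.129  -0.0121 -0.0126] 0.0014
slot TCP targets at slot-12,slot,slot+12.. [[0.4409, -0.1978], [0.5178, -0.1949], [0.5428, -0.194]]
```

View pics/p4.png

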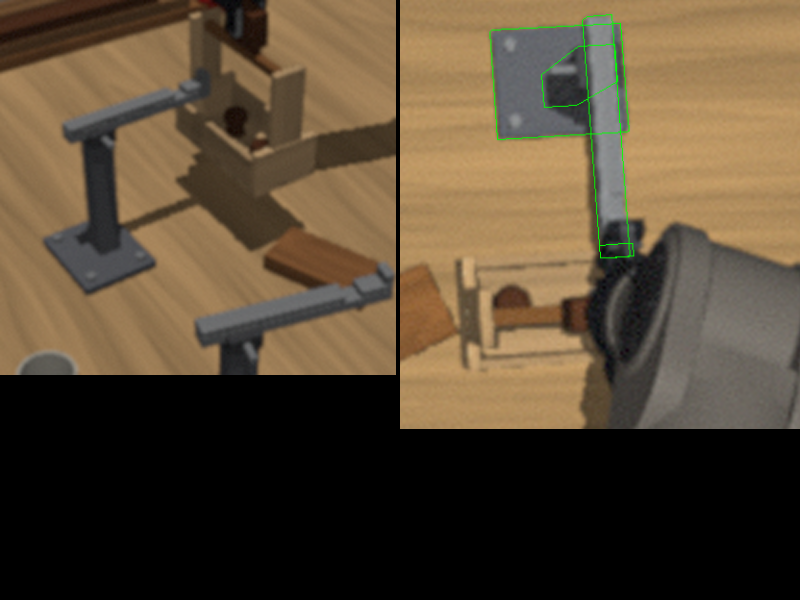

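The tote hangs level in front of the empty arm and both knobs are inside. The arm tip at (617,250) matches the green model. I'll line up sideways, then slide over the arm.

Emit:
{"fn": "play_rows", "kwargs": {"commands": [[[1, -0.02, 0, 0, 0], [1, -0.06, 0, 0, 0], [1, -0.1, 0, 0, 0], [1, -0.125, 0, 0, 0], [1, -0.13, 0, 0, 0], [1, -0.13, 0, 0, 0]]]}}

```text
clock: 10.02
tcp_pos: [0.4379, -0.1973, 0.2703]
orientation: [2.178, 2.264, -0.0]
contact_force: [-0.5, -0.1, -5.3]
grip_width: 0.0232
gripper_force: 69.0
```

```bash
python3 -c "
from h import *
go(.5458,-.1938,.27,2.1)"
```

```text
clk 10.02 tcp [ 0.4379 -0.1973  0.2703] az 2.21 tilt 0.01 F [-0.5 -0.1 -5.3] w 0.0232 | row [-0.0031  0.5396  0.0014] 0.0012
```

Emit:
{"fn": "play_rows", "kwargs": {"commands": [[[1, 0, 0.02, 0, 0], [1, 0, 0.06, 0, 0], [1, 0, 0.12, 0, 0], [1, 0, 0.19, 0, 0], [1, 0, 0.26, 0, 0], [1, 0, 0.33, 0, 0], [1, 0, 0.39, 0, 0], [1, 0, 0.45, 0, 0], [1, 0, 0.5, 0, 0], [1, 0, 0.53, 0, 0], [1, 0, 0.54, 0, 0], [1, 0, 0.54, 0, 0]]]}}

```text
clock: 11.02
tcp_pos: [0.5461, -0.1926, 0.2701]
orientation: [-2.177, -2.265, 0.001]
contact_force: [0.4, 0.3, -5.1]
grip_width: 0.0234
gripper_force: 69.1
```

Emit:
{"fn": "play_rows", "kwargs": {"commands": [[[1, 0, 0, 0.02, 0], [1, 0, 0, 0.05, 0], [1, 0, 0, 0.09, 0], [1, 0, 0, 0.12, 0], [1, 0, 0, 0.135, 0], [1, 0, 0, 0.14, 0], [1, 0, 0, 0.14, 0]]]}}

```text
clock: 11.6
tcp_pos: [0.5457, -0.1925, 0.2419]
orientation: [-2.177, -2.265, 0.001]
contact_force: [0.9, 0.3, -5.0]
grip_width: 0.0234
gripper_force: 69.1
```

```bash
python3 -c "
from h import *
go(.5458,-.1938,.2365,2.1)"
```

```text
clk 11.6 tcp [ 0.5457 -0.1925  0.2419] az 2.27 tilt 0.04 F [ 0.9  0.3 -5. ] w 0.0234 | row [-0.0065  0.0003  0.027 ] 0.0019
```

Emit:
{"fn": "play_rows", "kwargs": {"commands": [[[1, 0, 0, 0.01, 0], [1, 0, 0, 0.02, 0], [1, 0, 0, 0.02, 0]]]}}

```text
clock: 11.85
tcp_pos: [0.5459, -0.1925, 0.2381]
orientation: [-2.177, -2.265, 0.0]
contact_force: [-0.3, -0.5, -5.8]
grip_width: 0.023
gripper_force: 69.1
```

Emit:
{"fn": "play_rows", "kwargs": {"commands": [[[1, 0, 0, 0.003, 0], [1, 0, 0, 0.005, 0], [1, 0, 0, 0.005, 0]]]}}

```text
clock: 12.1
tcp_pos: [0.5459, -0.1925, 0.2373]
orientation: [-2.177, -2.265, -0.0]
contact_force: [0.0, 0.1, -4.9]
grip_width: 0.0232
gripper_force: 69.1
```

Emit:
{"fn": "play_rows", "kwargs": {"commands": [[[1, 0, 0, 0.003, 0], [1, 0, 0, 0.005, 0], [1, 0, 0, 0.005, 0]]]}}

```text
clock: 12.35
tcp_pos: [0.546, -0.1926, 0.2367]
orientation: [2.177, 2.265, 0.001]
contact_force: [-1.2, 0.6, -1.3]
grip_width: 0.0234
gripper_force: 69.6
```

Contact is light, about 4 N. I'm feeling along towards the slot.

Emit:
{"fn": "play_rows", "kwargs": {"commands": [[[1, 0, -0.005, 0, 0], [1, 0, -0.015, 0, 0], [1, 0, -0.025, 0, 0], [1, 0, -0.035, 0, 0], [1, 0, -0.045, 0, 0], [1, 0, -0.05, 0, 0], [1, 0, -0.05, 0, 0]]]}}

```text
clock: 12.93
tcp_pos: [0.5359, -0.1931, 0.2367]
orientation: [2.177, 2.265, 0.001]
contact_force: [0.5, 0.0, 0.9]
grip_width: 0.0232
gripper_force: 70.0
```

Emit:
{"fn": "play_rows", "kwargs": {"commands": [[[1, 0, -0.005, 0, 0], [1, 0, -0.01, 0, 0], [1, 0, -0.015, 0, 0], [1, 0, -0.02, 0, 0], [1, 0, -0.02, 0, 0]]]}}

```text
clock: 13.35
tcp_pos: [0.5322, -0.1932, 0.2366]
orientation: [2.176, 2.265, 0.001]
contact_force: [3.1, -0.3, 2.3]
grip_width: 0.023
gripper_force: 70.2
```

Emit:
{"fn": "play_rows", "kwargs": {"commands": [[[1, 0, -0.005, 0, 0], [1, 0, -0.01, 0, 0], [1, 0, -0.015, 0, 0], [1, 0, -0.02, 0, 0], [1, 0, -0.02, 0, 0]]]}}

```text
clock: 13.77
tcp_pos: [0.5281, -0.1934, 0.2366]
orientation: [2.177, 2.265, 0.001]
contact_force: [3.5, 0.7, 4.9]
grip_width: 0.0231
gripper_force: 70.5
```

Emit:
{"fn": "play_rows", "kwargs": {"commands": [[[1, 0, 0, -0.003, 0], [1, 0, -0.005, -0.003, 0], [1, 0, -0.01, -0.003, 0], [1, 0, -0.015, -0.003, 0], [1, 0, -0.015, -0.003, 0]]]}}

```text
clock: 14.18
tcp_pos: [0.5243, -0.1933, 0.2366]
orientation: [-2.177, -2.264, 0.001]
contact_force: [2.0, 0.1, 2.0]
grip_width: 0.023
gripper_force: 70.0
```

Emit:
{"fn": "play_rows", "kwargs": {"commands": [[[1, 0, -0.005, 0, 0], [1, 0, -0.01, 0, 0], [1, 0, -0.01, 0, 0]]]}}

```text
clock: 14.43
tcp_pos: [0.5224, -0.1934, 0.2366]
orientation: [-2.176, -2.264, 0.001]
contact_force: [2.0, -0.4, -0.7]
grip_width: 0.0232
gripper_force: 69.8
```

Emit:
{"fn": "play_rows", "kwargs": {"commands": [[[1, 0, -0.005, 0, 0], [1, 0, -0.01, 0, 0], [1, 0, -0.01, 0, 0]]]}}

```text
clock: 14.68
tcp_pos: [0.5202, -0.1935, 0.2365]
orientation: [-2.176, -2.264, 0.001]
contact_force: [0.9, 0.1, -1.4]
grip_width: 0.0232
gripper_force: 69.6
```

Emit:
{"fn": "play_rows", "kwargs": {"commands": [[[1, 0, -0.005, 0.002, 0], [1, 0, -0.006, 0.003, 0], [1, 0, -0.006, 0.003, 0]]]}}

```text
clock: 14.93
tcp_pos: [0.5182, -0.1933, 0.2353]
orientation: [-2.175, -2.263, 0.003]
contact_force: [0.7, 1.2, -5.7]
grip_width: 0.0229
gripper_force: 69.1
```

Emit:
{"fn": "play_rows", "kwargs": {"commands": [[[1, 0, -0.005, 0, 0], [1, 0, -0.006, 0, 0], [1, 0, -0.006, 0, 0]]]}}

```text
clock: 15.18
tcp_pos: [0.5179, -0.1936, 0.2359]
orientation: [-2.176, -2.264, 0.001]
contact_force: [0.2, 0.4, -4.8]
grip_width: 0.0231
gripper_force: 69.1
```

Emit:
{"fn": "play_rows", "kwargs": {"commands": [[[1, 0, -0.005, 0, 0], [1, 0, -0.006, 0, 0], [1, 0, -0.006, 0, 0]]]}}

```text
clock: 15.43
tcp_pos: [0.5172, -0.1937, 0.2362]
orientation: [-2.177, -2.265, 0.0]
contact_force: [-0.1, -0.1, -4.5]
grip_width: 0.0231
gripper_force: 69.1
```

The vertical force fell back to pure weight at x≈0.518, so the bar is over the slot. I'm lowering it in small steps.

Emit:
{"fn": "play_rows", "kwargs": {"commands": [[[1, 0, 0, 0.005, 0], [1, 0, 0, 0.008, 0], [1, 0, 0, 0.008, 0]]]}}

```text
clock: 15.68
tcp_pos: [0.5173, -0.1936, 0.2345]
orientation: [-2.177, -2.265, 0.0]
contact_force: [0.1, 0.1, -5.7]
grip_width: 0.0232
gripper_force: 69.1
```

Emit:
{"fn": "play_rows", "kwargs": {"commands": [[[1, 0, 0, 0.005, 0], [1, 0, 0, 0.008, 0], [1, 0, 0, 0.008, 0]]]}}

```text
clock: 15.93
tcp_pos: [0.5173, -0.1936, 0.2329]
orientation: [-2.177, -2.265, 0.0]
contact_force: [0.3, 0.4, -5.7]
grip_width: 0.0232
gripper_force: 69.1
```

Emit:
{"fn": "play_rows", "kwargs": {"commands": [[[1, 0, 0, 0.005, 0], [1, 0, 0, 0.01, 0], [1, 0, 0, 0.013, 0], [1, 0, 0, 0.013, 0]]]}}

```text
clock: 16.27
tcp_pos: [0.5172, -0.1937, 0.2303]
orientation: [-2.177, -2.265, 0.0]
contact_force: [-0.8, 0.2, -5.5]
grip_width: 0.0231
gripper_force: 69.1
```

Emit:
{"fn": "play_rows", "kwargs": {"commands": [[[1, 0, 0, 0.003, 0], [1, 0, 0, 0.005, 0], [1, 0, 0, 0.005, 0]]]}}

```text
clock: 16.52
tcp_pos: [0.5173, -0.1937, 0.2294]
orientation: [-2.177, -2.265, 0.0]
contact_force: [-0.2, 0.2, -5.1]
grip_width: 0.0235
gripper_force: 69.1
```

Emit:
{"fn": "play_rows", "kwargs": {"commands": [[[1, 0, 0, 0.003, 0], [1, 0, 0, 0.005, 0], [1, 0, 0, 0.005, 0]]]}}

```text
clock: 16.77
tcp_pos: [0.5174, -0.1937, 0.2287]
orientation: [2.177, 2.265, 0.0]
contact_force: [-1.6, 0.3, -2.2]
grip_width: 0.0234
gripper_force: 69.4
```

Emit:
{"fn": "play_rows", "kwargs": {"commands": [[[1, 0, 0, 0.002, 0], [1, 0, 0, 0.003, 0], [1, 0, 0, 0.003, 0], [1, 0, 0, 0.003, 0], [1, 0, 0, 0.003, 0]]], "grip_force": 30}}

```text
clock: 17.18
tcp_pos: [0.5175, -0.1938, 0.2286]
orientation: [2.177, 2.265, 0.001]
contact_force: [-4.3, 1.6, 5.7]
grip_width: 0.0233
gripper_force: 70.5
```

Run:
```python
from h import *
go(.5174,-.1937,.2287,2.1)
f=viewer.grab_frame("scene");cv2.imwrite("pics/s5.png",cv2.resize(f["pixels"][90:240,160:340,::-1],None,fx=4,fy=4,interpolation=cv2.INTER_CUBIC))
```

```text
clk 17.18 tcp [ 0.5175 -0.1938  0.2286] az 2.27 tilt 0.04 F [-4.3  1.6  5.7] w 0.0233 | row [ 0.0005 -0.0003 -0.0003] 0.0018
```

View pics/s5.png

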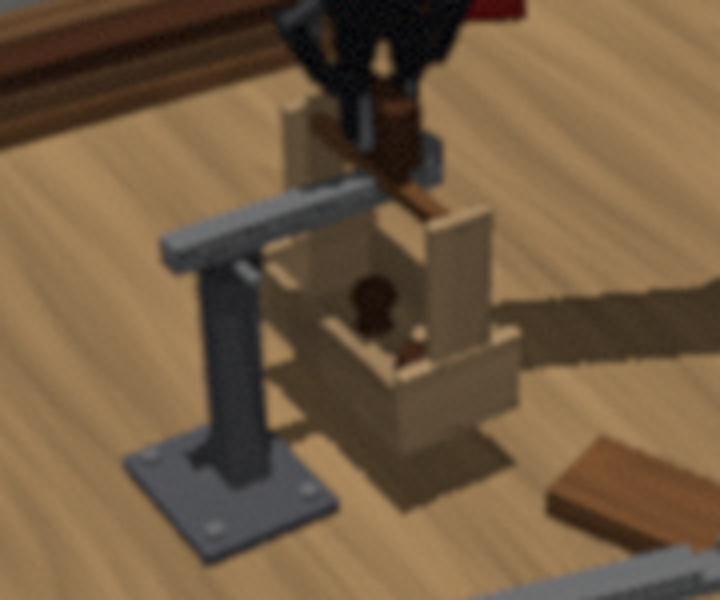

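The bar sits in the slot (about 400,185) and the tote is level with both knobs inside. I'll ease the pressing slightly and open.

Emit:
{"fn": "play_rows", "kwargs": {"commands": [[[1, 0, -0.002, -0.002, 0], [1, 0, -0.002, -0.003, 0], [0.6, 0, -0.002, -0.003, 0], [0.4, 0, -0.002, -0.003, 0], [0.2, 0, -0.002, -0.003, 0], [0, 0, -0.002, -0.003, 0], [-0.5, 0, -0.002, -0.003, 0], [-1, 0, -0.002, -0.003, 0], [-1, 0, -0.002, -0.003, 0], [-1, 0, -0.002, -0.003, 0], [-1, 0, -0.002, -0.003, 0]]], "grip_force": 20}}

```text
clock: 18.15
tcp_pos: [0.517, -0.1937, 0.2285]
orientation: [2.177, 2.265, 0.0]
contact_force: [1.3, 0.1, -1.1]
grip_width: 0.0853
gripper_force: 0.0
```

Emit:
{"fn": "play_rows", "kwargs": {"commands": [[[-1, 0, 0, -0.03, 0], [-1, 0, 0, -0.08, 0], [-1, 0, 0, -0.16, 0], [-1, 0, 0, -0.26, 0], [-1, 0, 0, -0.36, 0], [-1, 0, 0, -0.46, 0], [-1, 0, 0, -0.54, 0], [-1, 0, 0, -0.58, 0], [-1, 0, 0, -0.6, 0], [-1, 0, 0, -0.6, 0], [-1, 0, 0, -0.6, 0]]]}}

```text
clock: 19.07
tcp_pos: [0.5166, -0.1935, 0.3479]
orientation: [-2.176, -2.265, 0.001]
contact_force: [-0.4, -0.1, -0.2]
grip_width: 0.0854
gripper_force: 0.0
```

Run:
```python
from h import *
go(.5174,-.1937,.2287,2.1)
f=viewer.grab_frame("scene");cv2.imwrite("pics/s6.png",cv2.resize(f["pixels"][80:240,150:350,::-1],None,fx=3.7,fy=3.7,interpolation=cv2.INTER_CUBIC))
```

```text
clk 19.07 tcp [ 0.5166 -0.1935  0.3479] az 2.28 tilt 0.05 F [-0.4 -0.1 -0.2] w 0.0854 | row [-0.0014  0.0042  0.5962] 0.002
```

View pics/s6.png

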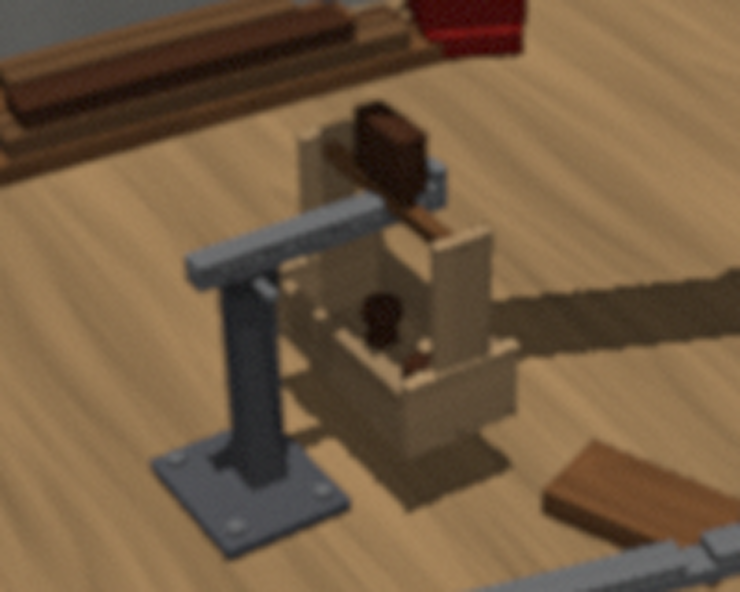

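The tote hangs level on the second hook, with its bar in the slot near (405,200), the knobs inside and the gripper clear. I'll let any swing settle for half a second and hand in.

Emit:
{"fn": "play_rows", "kwargs": {"commands": [[[-1, 0, 0, 0, 0], [-1, 0, 0, 0, 0], [-1, 0, 0, 0, 0], [-1, 0, 0, 0, 0], [-1, 0, 0, 0, 0], [-1, 0, 0, 0, 0]]]}}

```text
clock: 19.62
tcp_pos: [0.5169, -0.1937, 0.3484]
orientation: [-2.177, -2.265, 0.0]
contact_force: [-0.7, 0.5, 0.4]
grip_width: 0.0856
gripper_force: 0.0
```

```bash
python3 -c "
from h import *
print(r.hand_in())"
```

```text
the job is handed in; nothing more can be done
None
```

I moved the tote to the second hook, where it hangs level with its bar in the slot, both knobs inside and the gripper clear; I handed the job in at about 20 s, and no verdict came back.

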